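# Tea corner: hang up the headphones, then take the roll with the tongs

### The job

The headphones have been left standing astride the saucer: hang them by the headband over the brass rail, one ear cup on each side of the bar, and let go of them. Then pick up the steel tongs, squeeze them shut on the bread roll, and lift it at least 10 cm above the table, touching the roll only with the tongs. Finish while still holding the roll up in the tongs; leave the saucer and the other things where they are, and the headphones on the rail.

Things in the scene. Friction and masses are not known exactly. Their poses are not given: they have to be found in the camera images.
- phones: Headphones: an upside-down U standing on its two grey ear cups, 178 mm over the cups (own x), 60 mm deep (own y), 165 mm tall, about 0.22 kg. Origin on the table midway between the cups; x runs from cup to cup, z up through the crown. Cups 80 mm tall, free gap between them 122 mm; the band arching above is 26 mm wide (own y) and 150 mm wide inside.
- phones_crown (a point): Centre of the underside of the headband's crown, 149 mm above the phones' origin; this rests on the bar. Axes as the phones. Here the band is a firm grey pad 16 mm thick, flat for 46 mm along x, 26 mm wide along y, its top 165 mm up. Pinch it across the 26 mm from above with the fingertips no lower than its underside, so that they clear the bar.
- rail: Fixed brass rail: a horizontal round bar 14 mm thick and 220 mm long along its own y, on a post at each end. Origin on the table below the middle of the bar. It stands on the left or on the right side of the saucer (the tongs on the other).
- rail_mid (a point): Middle of the bar, on its axis, 165 mm above the table; the bar's top is 7 mm higher. y along the bar, x across it.
- saucer: White saucer, 100 mm across, loose (0.25 kg), rim 12 mm above the table. Origin at the centre of its underside.
- roll: Bread roll, a firm domed bun 46 mm across and 34 mm tall, about 45 g, in the middle of the saucer. Origin at the centre of its underside; widest 9 to 20 mm above it.
- tongs: Steel tongs lying on edge on the table, 0.12 kg: two straight arms 22 mm tall, 3 mm thick, in a V from a pivot. x points to the tips, z up. Origin on the table, midway between the open arms at the place to squeeze: there the arms measure 49 mm over their outsides (54 mm at 11 mm nearer the tips). A spring holds them open: 2 to 3 N to start, 6 N with the tips on the roll.
- tongs_tips (a point): Point midway between the two flat tip pads of the open tongs, 12 mm up and 80 mm ahead (+x) of the tongs' origin. The pads are 30 mm long (to x = 96 mm) and 24 mm tall; the free gap between them is about 70 mm open, about 62 mm when the arms are squeezed 4 mm together at the place to squeeze, which is enough to lift the tongs. They meet the roll after about 9 mm more squeeze.
- tongs_pivot (a point): The tongs' pivot, 75 mm behind (-x) the origin, 11 mm up; a post 21 mm across. Axes as the tongs.
- tong_arm (a joint): Angle by which the tongs are squeezed together: 0 open, about 0.16 rad on the roll, 0.40 rad the stop. Only one arm (the +y one) turns relative to the tongs' body.
- mug: Blue mug, 85 mm tall; leave it. Origin at the centre of its underside.
- jar: White jar with a brass lid, 100 mm tall; leave it. Origin at the centre of its underside.
- spoon: Teaspoon, 140 mm, lying beyond the saucer; leave it. Origin under its middle.
- glasses: Reading glasses on the red book at the right near the robot; leave them. Origin at the middle of the lenses, at the foot.
- napkin_ring: Wooden napkin ring standing upright, 44 mm across, 32 mm tall; leave it. Origin at the centre of its underside.
- pot: Terracotta pot with a leafy plant, 75 mm tall pot; leave it. Origin at the centre of its underside.
Not all that is in view belongs to the job. What is shaped like the tongs but blue is not meant.

How it is judged:
On the way, in this order (a step that is already met when the one before it is completed fails the run):
1. the headphones hang by the headband over the rail, let go and still (x of phones_crown in the frame of rail_mid between -0.03 and 0.03 m and y of phones_crown in the frame of rail_mid between -0.095 and 0.095 m and z of phones_crown in the frame of rail_mid between -0.004 and 0.016 m and angle between phones's own z axis and vertical below 0.4 rad and contact force between phones and rail above 0.8 N and contact force between phones and the arm below 0.05 N and contact force between phones and the fingers below 0.05 N and contact force between phones and tongs below 0.05 N and linear speed of phones below 0.05 m/s), for 0.4 s.
2. the tongs, in the gripper, hold the roll clear of the saucer (contact force between roll and tong_arm above 0.4 N and contact force between the fingers and tongs above 1 N and contact force between roll and saucer below 0.02 N and contact force between roll and the fingers below 0.02 N and height (world z) of roll above 0.03 m), for 0.2 s.
At the end, for the whole second after the job is handed in: Roll's underside over 80 mm above the table, still, pressed by the moving tong arm (0.4 N), touching nothing but the tongs; tongs held in the fingers, over 40 mm up. Headphones hang on the bar untouched: crown within 30 mm across it, 95 mm along it, tilt under 0.4 rad (height (world z) of roll above 0.08 m and height (world z) of tongs above 0.04 m and linear speed of roll below 0.05 m/s and contact force between roll and tong_arm above 0.4 N and contact force between the fingers and tongs above 1 N and contact force between roll and saucer below 0.02 N and contact force between roll and the fingers below 0.02 N and x of phones_crown in the frame of rail_mid between -0.03 and 0.03 m and y of phones_crown in the frame of rail_mid between -0.095 and 0.095 m and z of phones_crown in the frame of rail_mid between -0.004 and 0.016 m and angle between phones's own z axis and vertical below 0.4 rad and contact force between phones and rail above 0.8 N and contact force between phones and the arm below 0.05 N and contact force between phones and the fingers below 0.05 N and contact force between phones and tongs below 0.05 N and contact force between roll and rail below 0.02 N and contact force between roll and phones below 0.02 N and contact force between roll and mug below 0.02 N and contact force between roll and jar below 0.02 N and contact force between roll and pot below 0.02 N and contact force between roll and the arm below 0.02 N); the arm keeps its last pose, push and grip.
It fails at once if the robot touches the roll itself (contact force between roll and the fingers above 0.5 N or contact force between roll and the arm above 0.5 N).
It fails at once if the saucer is pushed more than 40 mm (distance of saucer from where it was at the start of the episode above 0.04 m).
It fails at once if another thing on the table is pushed more than 40 mm (distance of any of mug, jar, spoon, glasses, napkin_ring, pot from where it was at the start of the episode above 0.04 m).
It also fails if it takes over 72 s, if anything falls off the work surface, if the arm or the gripper's body presses on something with over 40 N, if the wrist force passes 120 N, or if a joint passes its speed limit or range.

### The arm

A 7-joint arm with a two-finger parallel gripper is mounted at the origin on the work surface. World frame = base frame: x ahead of the robot, y to its left, z up, the work surface at z = 0. Lengths are in m, angles in rad, forces in N, time in s.
With the tool pointing down it reaches from about 0.4 to 0.875 m from the base axis. Payload 19.3 kg.
Tool frame: the origin (TCP) lies at the very end of the fingers, on their centre line; the grasp point (between the pads) lies 19 mm behind it; z points along the fingers, y is the line along which they close (so a half turn about z gives the same grasp; the last joint's range is limited). The gripper opens to 85 mm and grips with 20 to 120 N. Pads are 22 mm wide; open, the fingers measure 114 mm over their backs; the gripper's body (76 mm by 85 mm) begins 54 mm behind the grasp point. The pads swing forward as they close: fully open they stand 13 mm farther back than shut.
Start: joints at [-1.187, 0.521, -0.036, 1.599, 0.021, 1.021, -0.113], TCP at [0.274, 0.562, 0.231] pointing down, gripper open.
Joint ranges: [-2.91, 2.91], [-0.3, 2.13], [-1.5, 1.42], [0.17, 2.43], [-1.26, 4.41], [0.16, 1.93], [-2.52, 2.52]. Speed limits (rad/s): [1.89, 1.89, 2.39, 2.39, 3.01, 3.01, 3.01].

### API

Orientations are given as [roll, pitch, yaw] about the fixed x, y, z axes, in that order (R = Rz(yaw) Ry(pitch) Rx(roll)).
In Python, from workcell import monitor, optics, job_done gives the robot as it stands.
- The arm moves only by the shell command python3 -m handwheel 'ROWS' [FORCE]. ROWS is JSON, a list of rows, each an object of numbers: "dx", "dy", "dz": the shift along the tool's x, y, z in cm; "wx", "wy", "wz": the turn, a rotation vector about the tool's x, y, z in rad; "claw": the opening in per cent of the stroke, from 0 (shut) to 100 (fully open). A call has 1 to 8 rows; each row shifts and turns the commanded pose from where the row before left it, along the tool's axes as they then stand; what a row does not reach is not made up. A row lasts 1/8 s, in which the tool goes at most 62.5 mm and 10.7 degrees, less where a joint would pass 70% of its speed; a pose out of reach is approached as far as the arm can. A call with a gripper value outside its range is refused whole. The fingers move at their own pace and stop on an object; FORCE is the grip in N (left out, the last holds). Time passes only in rows, so rows that do not move let the fingers close. It gives the time, the measured TCP pose, the force, the opening and the grip force at its end, in the units of the state.
- monitor.observe(): the state, without advancing time (a new reading comes with each control period).
- optics.grab_frame(name): name is "scene" or "top" or "wrist"; returns a dict with "frame" (480x640x3 uint8, blue, green, red), "fovy" (degrees; the focal length in pixels is half the picture's height over the tangent of half this angle, whatever the lens; pixels are square), "cx", "cy" (the principal point, pixels), "R" (3x3) and "t" (3): a world point X has camera coordinates R X + t. Camera axes: x right, y down, z forward; pixel columns grow to the right and rows downward; lengths in m; the calibration is good to about 2 mm. The wrist camera is an equidistant fisheye: a pixel r from the principal point sees the ray r / f radians off the axis. A picture is of the moment at which its call begins. There is no depth.
- job_done(): hands the job in; it is judged then, once.
Trained networks look in the newest picture that a camera, given by its name, has taken for a name from the list of things; names that differ only in an ending like _2 or _b are one class to them, and where a whole thing is asked for, a point or a joint stands for the part that bears it (a point fixed in the world has none). Each returns a list of dicts, best first, with "p" (0 to 1); they miss things now and then, are a little off and sometimes report something else, mostly with a low value. They report only what shows in the picture. A call takes as long as a camera call. They do not tell look-alikes from the thing itself.
- optics.masks_of(name, camera): "region" (480x640 bool, what is visible of it) and "rect" ([left, top, width, height] in pixels, round what is visible of it).
The state is a dict: "clock": time; "qpos": joint angles; "qd": joint speeds; "joint_efforts": joint torques, N m; "position": TCP position; "tool_rot": TCP orientation; "force": force on the tool from outside, world axes, zero at the start; "moment": the same for the moment, N m; "grip_width": finger opening in m; "finger_force": force on a finger pad.
Only numpy, scipy, OpenCV 4.12 (cv2) and the standard library are available. Lean on these libraries where they do the work, as an engineer would, in place of code of your own. Each camera call takes 0.05 s, during which the arm holds its last target. There are 200 camera calls.

## Working session

There is one attempt and no reset: what is moved stays moved. The work goes in short steps, Python scripts to look and compute and a shell command to move; the robot and the scene stay as the last step left them, time stands still between calls to the robot, and variables do not carry over. Pictures are saved under pics/ and viewed, at most 10 in all, crops included, and the job is handed in when it is done.

```bash
mkdir -p pics
cat > h.py <<'E'
import numpy as np, cv2
from workcell import monitor, optics, job_done
def grab(n):
    g=optics.grab_frame(n); g['R']=np.array(g['R']);g['t']=np.array(g['t']);g['f']=240/np.tan(np.radians(g['fovy'])/2);g['n']=n;return g
def ray(g,u,v):
    x=(u-g['cx'])/g['f'];y=(v-g['cy'])/g['f']
    if g['n']=='wrist':
        r=np.hypot(x,y);s=np.sin(r)/r if r>1e-9 else 1;d=np.array([x*s,y*s,np.cos(r)])
    else: d=np.array([x,y,1.])
    return -g['R'].T@g['t'], g['R'].T@d
def at_z(g,u,v,z):
    c,d=ray(g,u,v);return c+d*(z-c[2])/d[2]
def proj(g,X):
    p=g['R']@np.array(X)+g['t']
    if g['n']=='wrist':
        r=np.hypot(p[0],p[1]);th=np.arctan2(r,p[2]);k=th/max(r,1e-9)
        return g['cx']+g['f']*p[0]*k,g['cy']+g['f']*p[1]*k
    return g['cx']+g['f']*p[0]/p[2],g['cy']+g['f']*p[1]/p[2]
E
python3 - <<'E'
from h import *
np.set_printoptions(precision=3,suppress=True)
for c in ['top','scene']:
    g=grab(c);cv2.imwrite(f'pics/{c}0.png',g['frame']);print(c,g['f'],-g['R'].T@g['t'],g['R'].ravel())
    for n in ['phones','rail','saucer','roll','tongs','mug','jar','spoon','glasses','napkin_ring','pot']:
        for m in optics.masks_of(n,c)[:3]:
            if m['p']<.2: continue
            r=m['rect'];ys,xs=np.nonzero(m['region'])
            print(n,round(m['p'],2),r,at_z(g,xs.mean(),ys.mean(),0.02)[:2])
print(monitor.observe())
E
```

```text
top 546.7085200711577 [0.291 0.068 1.523] [ 0.018 -1.     0.016 -0.99  -0.02  -0.137  0.137 -0.014 -0.991]
phones 0.81 [328.2, 194.1, 26.7, 69.1] [ 0.561 -0.006]
rail 0.72 [392.8, 225.4, 113.3, 36.4] [ 0.524 -0.301]
rail 0.28 [403.2, 161.5, 26.6, 30.6] [ 0.714 -0.205]
saucer 0.84 [326.9, 213.9, 32.2, 34.1] [0.551 0.   ]
saucer 0.32 [161.9, 159.5, 53.2, 50.8] [0.667 0.431]
roll 0.39 [339.0, 226.2, 1.5, 5.2] [0.556 0.011]
tongs 0.73 [222.8, 222.5, 32.5, 65.8] [0.463 0.29 ]
tongs 0.58 [198.6, 334.4, 70.8, 30.7] [0.211 0.252]
tongs 0.41 [243.8, 147.3, 27.5, 41.5] [0.743 0.24 ]
mug 0.92 [242.0, 143.9, 27.9, 44.2] [0.742 0.241]
jar 0.69 [399.2, 161.5, 28.0, 29.1] [ 0.715 -0.206]
jar 0.22 [393.8, 227.2, 109.1, 36.9] [ 0.523 -0.3  ]
spoon 0.71 [343.6, 142.9, 13.2, 48.7] [ 0.72 -0.02]
spoon 0.51 [331.8, 193.4, 22.8, 69.6] [ 0.559 -0.006]
glasses 0.39 [223.1, 221.5, 32.6, 64.2] [0.473 0.315]
napkin_ring 0.35 [330.8, 194.0, 23.2, 67.6] [ 0.563 -0.005]
napkin_ring 0.27 [392.3, 228.0, 110.8, 34.6] [ 0.523 -0.302]
pot 0.88 [160.7, 160.2, 55.6, 51.4] [0.668 0.43 ]
scene 500.9025134123752 [ 1.066 -0
[... 543 characters left out ...]
] [0.728 0.26 ]
jar 0.85 [281.7, 370.3, 42.3, 59.5] [ 0.696 -0.189]
spoon 0.22 [377.3, 197.3, 57.5, 55.0] [0.49  0.299]
napkin_ring 0.61 [396.8, 171.6, 16.8, 15.4] [0.38  0.435]
pot 0.92 [460.4, 184.1, 58.4, 67.4] [0.619 0.474]
{'clock': 1.2, 'qpos': array([-1.187,  0.521, -0.036,  1.599,  0.021,  1.021, -0.113]), 'qd': array([ 0.   ,  0.   ,  0.001,  0.   , -0.001,  0.001,  0.002]), 'joint_efforts': array([ -0.001, -92.685,   1.978, -37.027,   0.018,   0.002,   0.   ]), 'position': array([0.274, 0.562, 0.231]), 'tool_rot': array([3.142, 0.   , 2.688]), 'force': array([ 0.04 , -0.18 , -0.152]), 'moment': array([ 0.022,  0.056, -0.019]), 'finger_force': 0.0, 'grip_width': 0.08523657216070156}
```

Run:
```python
import cv2
a=cv2.imread('pics/top0.png')[130:380,140:520];cv2.imwrite('pics/top0c.png',cv2.resize(a,None,fx=2.1,fy=2.1,interpolation=cv2.INTER_CUBIC))
b=cv2.imread('pics/scene0.png')[140:440,110:530];cv2.imwrite('pics/sc0c.png',cv2.resize(b,None,fx=1.9,fy=1.9,interpolation=cv2.INTER_CUBIC))
```

```text
(no output)
```

View pics/top0c.png

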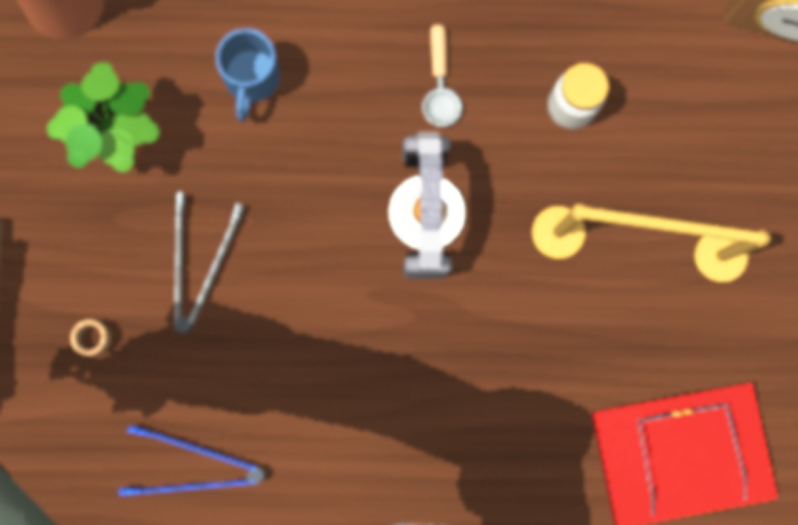

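View pics/sc0c.png

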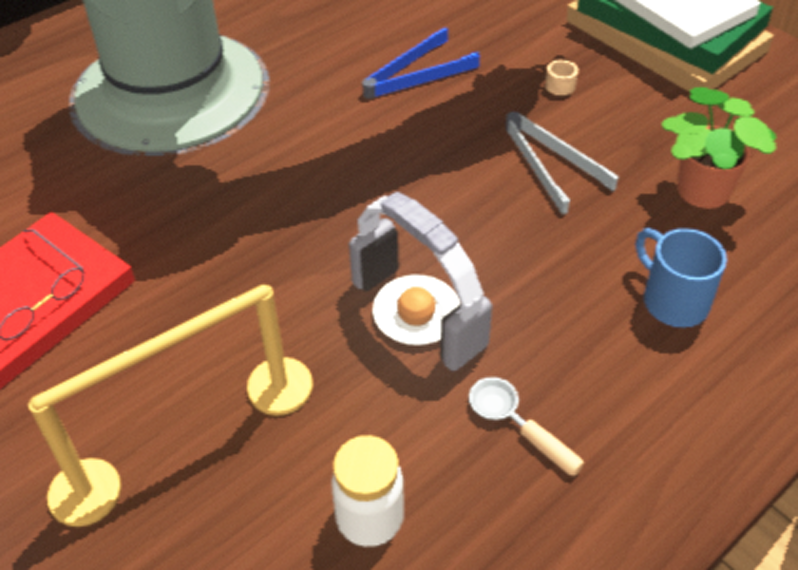

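The top crop shows the phones along world x over the saucer. The rail bar runs (578,211)-(768,238), and the steel tongs have their pivot at (182,325) and tips at (181,195) and (238,208). The scene view agrees.

Run:
```python
from h import *
np.set_printoptions(precision=3,suppress=True)
g=grab('top')
def P(u,v,z): return at_z(g,u/2.1+140,v/2.1+130,z)
a,b=P(578,211,.165),P(768,238,.165);print('bar',a,b,(a+b)/2,np.linalg.norm(a-b),np.arctan2(*(b-a)[:2]))
print('cup near outer bottom',P(427,276,0),'far outer top',P(427,133,.08))
print('crown band mid z .165',P(430,190,.165),'band',P(430,150,.12),P(430,255,.09))
p=P(182,325,.022);t1=P(181,193,.024);t2=P(239,206,.024);m=(t1+t2)/2;print('tongs',p,t1,t2,np.linalg.norm(m-p),np.arctan2(*(m-p)[1::-1]))
mk=optics.masks_of('phones','top')[0]['region'];s=optics.masks_of('saucer','top')[0]['region']
for r in range(192,266,4):
    xs=np.nonzero(mk[r])[0]
    if len(xs):print(r,xs.min(),xs.max(),end='; ')
```

```text
bar [ 0.531 -0.18   0.165] [ 0.503 -0.409  0.165] [ 0.517 -0.295  0.165] 0.23071701698993638 -3.019432732344115
cup near outer bottom [ 0.468 -0.008  0.   ] far outer top [ 0.644 -0.001  0.08 ]
crown band mid z .165 [ 0.553 -0.002  0.165] band [ 0.612 -0.004  0.12 ] [ 0.484 -0.007  0.09 ]
tongs [0.394 0.312 0.022] [0.569 0.321 0.024] [0.553 0.243 0.024] 0.169347544233639 -0.17925659926290022
196 332 353; 200 331 354; 204 330 352; 208 331 351; 212 340 349; 216 340 349; 220 340 349; 224 340 349; 228 340 349; 232 340 348; 236 340 349; 240 340 349; 244 339 349; 248 339 350; 252 333 353; 256 331 354; 260 332 353;
```

```bash
python3 -m handwheel '[{"dz":-3,"wz":-0.15},{"dz":-3,"wz":-0.15},{"dz":-3,"wz":-0.15},{"dx":-2.5,"dy":-5},{"dx":-2.5,"dy":-5},{"dx":-2.5,"dy":-5},{"dx":-2.5,"dy":-5},{"dx":-2.5,"dy":-5}]' 60; python3 -m handwheel '[{"dx":-2.5,"dy":-5},{"dx":-2.5,"dy":-5},{"dx":-2.5,"dy":-5},{"dx":-2.5,"dy":-5},{"dx":-2.5,"dy":-5},{"dx":-2.5,"dy":-5},{"dx":-0.7,"dy":-1.5},{}]'
python3 - <<'E'
from h import *
np.set_printoptions(precision=3,suppress=True)
g=grab('wrist');cv2.imwrite('pics/w1.png',g['frame']);print(g['f'],g['cx'],g['cy'],-g['R'].T@g['t'],g['R'].ravel())
for n in ['phones','saucer','rail']:
    for m in optics.masks_of(n,'wrist')[:2]: print(n,m['p'],m['rect'])
E
```

```text
371.64829954431775 311.97602025028414 236.69212977688264 [0.206 0.594 0.375] [ 0.439  0.899  0.     0.858 -0.419  0.295  0.265 -0.129 -0.955]schema error: expected keys dx, dy, dz, wx, wy, wz, claw
schema error: expected keys dx, dy, dz, wx, wy, wz, claw
```

View pics/w1.png

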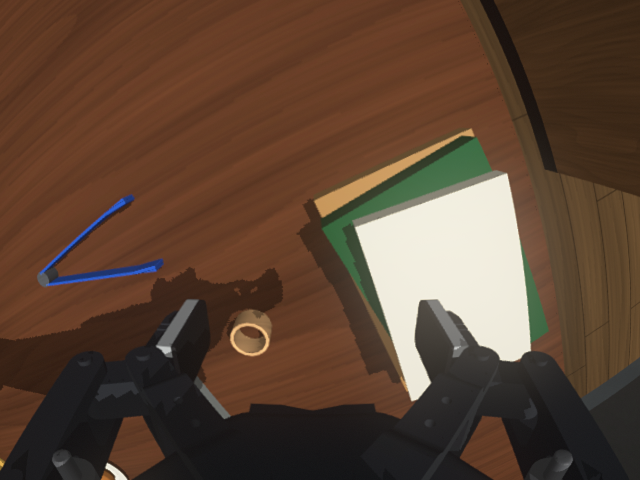

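The wrist picture is from the start pose (blue tongs, napkin ring, books), because the move was refused: every row needs all the keys.

```bash
python3 -m handwheel '[{"dx":0,"dy":0,"dz":-3,"wx":0,"wy":0,"wz":-0.15,"claw":100},{"dx":0,"dy":0,"dz":-3,"wx":0,"wy":0,"wz":-0.15,"claw":100},{"dx":0,"dy":0,"dz":-3,"wx":0,"wy":0,"wz":-0.15,"claw":100},{"dx":-2.5,"dy":-5,"dz":0,"wx":0,"wy":0,"wz":0,"claw":100},{"dx":-2.5,"dy":-5,"dz":0,"wx":0,"wy":0,"wz":0,"claw":100},{"dx":-2.5,"dy":-5,"dz":0,"wx":0,"wy":0,"wz":0,"claw":100},{"dx":-2.5,"dy":-5,"dz":0,"wx":0,"wy":0,"wz":0,"claw":100},{"dx":-2.5,"dy":-5,"dz":0,"wx":0,"wy":0,"wz":0,"claw":100}]' 60; python3 -m handwheel '[{"dx":-2.5,"dy":-5,"dz":0,"wx":0,"wy":0,"wz":0,"claw":100},{"dx":-2.5,"dy":-5,"dz":0,"wx":0,"wy":0,"wz":0,"claw":100},{"dx":-2.5,"dy":-5,"dz":0,"wx":0,"wy":0,"wz":0,"claw":100},{"dx":-2.5,"dy":-5,"dz":0,"wx":0,"wy":0,"wz":0,"claw":100},{"dx":-2.5,"dy":-5,"dz":0,"wx":0,"wy":0,"wz":0,"claw":100},{"dx":-2.5,"dy":-5,"dz":0,"wx":0,"wy":0,"wz":0,"claw":100},{"dx":-0.7,"dy":-1.5,"dz":0,"wx":0,"wy":0,"wz":0,"claw":100},{"dx":0,"dy":0,"dz":0,"wx":0,"wy":0,"wz":0,"claw":100}]'
python3 - <<'E'
from h import *
np.set_printoptions(precision=3,suppress=True)
g=grab('wrist');cv2.imwrite('pics/w2.png',g['frame']);print(g['f'],g['cx'],g['cy'],-g['R'].T@g['t'],g['R'].ravel())
for n in ['phones','saucer','rail']:
    for m in optics.masks_of(n,'wrist')[:2]: print(n,m['p'],m['rect'])
E
```

```text
clock: 2.55
position: [0.3986, 0.3095, 0.3215]
tool_rot: [3.141, 0.0, 3.138]
force: [0.7, 1.0, -0.5]
grip_width: 0.0851
finger_force: 0.0
clock: 3.55
position: [0.5539, -0.005, 0.3211]
tool_rot: [-3.141, -0.0, 3.136]
force: [0.6, 1.0, 0.6]
grip_width: 0.0853
finger_force: 0.0
371.64829954431775 311.97602025028414 236.69212977688264 [ 0.478 -0.005  0.465] [ 0.006  1.    -0.     0.955 -0.006  0.295  0.295 -0.002 -0.955]
phones 0.55 [286.6, 112.0, 60.3, 169.9]
saucer 0.62 [285.8, 113.3, 60.3, 168.6]
saucer 0.61 [273.7, 153.2, 80.2, 69.1]
rail 0.82 [1.6, 144.5, 201.1, 56.7]
```

View pics/w2.png

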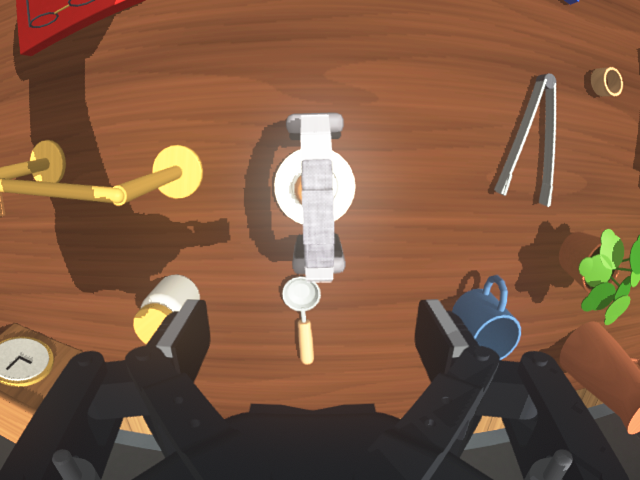

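Now over the phones: band at columns about 302-333, crown segment near rows 190-235, cups at (315,125) and (320,255). Tongs are at upper right, and the rail end is at (120,196).

Run:
```python
from h import *
np.set_printoptions(precision=3,suppress=True)
g=grab('wrist')
for x in (.467,.533,.556,.579,.645):
  for z in (.165,.08): print(x,z,proj(g,(x,-.003,z)))
for (u,v) in ((302,190),(332,190),(306,235),(333,235)): print(at_z(g,u,v,.165))
for (u,v) in ((288,115),(342,115),(295,272),(343,272)): print('cup',at_z(g,u,v,.08),at_z(g,u,v,0))
print('bar end',at_z(g,120,194,.165))
b=g['frame'][100:300,230:410];cv2.imwrite('pics/w2c.png',cv2.resize(b,None,fx=3,fy=3,interpolation=cv2.INTER_CUBIC))
```

```text
0.467 0.165 (np.float64(311.97154621970685), np.float64(111.63795027860353))
0.467 0.08 (np.float64(311.9465977406024), np.float64(114.63884476313758))
0.533 0.165 (np.float64(312.170697786458), np.float64(192.5767453628152))
0.533 0.08 (np.float64(312.103666184745), np.float64(177.94763556264945))
0.556 0.165 (np.float64(312.2353000450139), np.float64(219.7035662429355))
0.556 0.08 (np.float64(312.1559017587468), np.float64(199.48747545620455))
0.579 0.165 (np.float64(312.2965394023613), np.float64(245.8409041318652))
0.579 0.08 (np.float64(312.20635719326765), np.float64(220.53393542300051))
0.645 0.165 (np.float64(312.45133021613503), np.float64(313.88697836567945))
0.645 0.08 (np.float64(312.3394861185273), np.float64(277.2602344513791))
[ 0.531 -0.011  0.165]
[0.531 0.013 0.165]
[ 0.569 -0.008  0.165]
[0.569 0.015 0.165]
cup [ 0.467 -0.027  0.08 ] [ 0.465 -0.032  0.   ]
cup [0.467 0.028 0.08 ] [0.465 0.034 0.   ]
cup [ 0.639 -0.022  0.08 ] [ 0.672 -0.026  0.   ]
cup [0.639 0.031 0.08 ] [0.672 0.039 0.   ]
bar end [ 0.53  -0.176  0.165]
```

View pics/w2c.png

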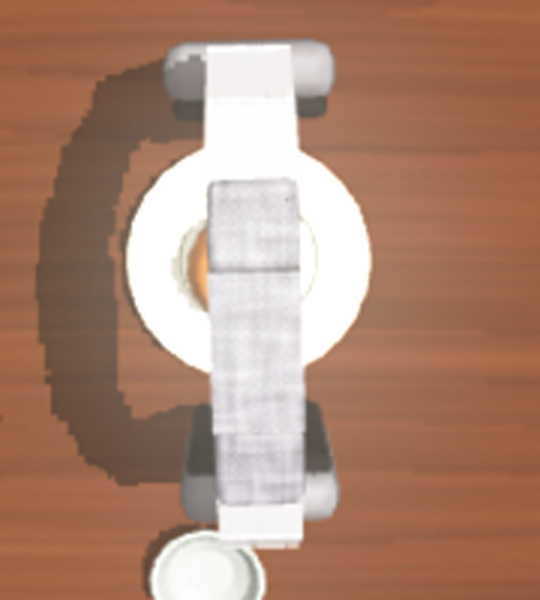

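```bash
python3 -m handwheel '[{"dx":0,"dy":0.6,"dz":5,"wx":0,"wy":0,"wz":-0.02,"claw":80},{"dx":0,"dy":0,"dz":5,"wx":0,"wy":0,"wz":0,"claw":80},{"dx":0,"dy":0,"dz":4,"wx":0,"wy":0,"wz":0,"claw":80},{"dx":0,"dy":0,"dz":3,"wx":0,"wy":0,"wz":0,"claw":80},{"dx":0,"dy":0,"dz":0,"wx":0,"wy":0,"wz":0,"claw":50},{"dx":0,"dy":0,"dz":0,"wx":0,"wy":0,"wz":0,"claw":20},{"dx":0,"dy":0,"dz":0,"wx":0,"wy":0,"wz":0,"claw":20},{"dx":0,"dy":0,"dz":0,"wx":0,"wy":0,"wz":0,"claw":10}]' 70; python3 -m handwheel '[{"dx":0,"dy":0,"dz":0,"wx":0,"wy":0,"wz":0,"claw":0},{"dx":0,"dy":0,"dz":0,"wx":0,"wy":0,"wz":0,"claw":0},{"dx":0,"dy":0,"dz":0,"wx":0,"wy":0,"wz":0,"claw":0}]'
```

```text
clock: 4.8
position: [0.5547, 0.0016, 0.153]
tool_rot: [3.141, 0.003, -3.125]
force: [-0.5, -1.1, 8.4]
grip_width: 0.0242
finger_force: 69.6
clock: 5.18
position: [0.5547, 0.0016, 0.153]
tool_rot: [3.141, 0.003, -3.125]
force: [-0.8, -1.6, 7.7]
grip_width: 0.0241
finger_force: 69.6
```

```bash
python3 -m handwheel '[{"dx":0,"dy":0,"dz":-2,"wx":0,"wy":0,"wz":0,"claw":0},{"dx":0,"dy":0,"dz":-4,"wx":0,"wy":0,"wz":0,"claw":0},{"dx":0,"dy":0,"dz":-5,"wx":0,"wy":0,"wz":0,"claw":0},{"dx":0,"dy":0,"dz":-5,"wx":0,"wy":0,"wz":0,"claw":0},{"dx":0,"dy":0,"dz":-4,"wx":0,"wy":0,"wz":0,"claw":0},{"dx":0,"dy":0,"dz":-2,"wx":0,"wy":0,"wz":0,"claw":0},{"dx":0,"dy":0,"dz":0,"wx":0,"wy":0,"wz":0,"claw":0}]' 70
python3 - <<'E'
from h import *
np.set_printoptions(precision=4,suppress=True)
g=grab('top');s=grab('scene');w=grab('wrist')
c=cv2.resize(g['frame'][180:300,320:520],None,fx=4,fy=4,interpolation=cv2.INTER_CUBIC)
cv2.imwrite('pics/t3.png',c)
def yellow(f):
    h=cv2.cvtColor(f,cv2.COLOR_BGR2HSV);return (h[...,0]>18)&(h[...,0]<35)&(h[...,1]>110)&(h[...,2]>120)
for q in (g,s,w):
    for m in optics.masks_of('rail',q['n'])[:1]:print(q['n'],m['p'],m['rect'])
    cv2.imwrite('pics/'+q['n']+'3.png',q['frame'])
E
python3 -c "
import cv2,numpy as np
a=cv2.imread('pics/scene3.png')[200:430,90:400];a=cv2.resize(a,None,fx=2.5,fy=2.5)
cv2.imwrite('pics/s3c.png',a)"
```

```text
clock: 6.05
position: [0.5542, 0.0017, 0.3732]
tool_rot: [3.141, 0.003, -3.125]
force: [-0.4, -1.9, -3.0]
grip_width: 0.0239
finger_force: 69.6
top 0.86 [407.1, 231.3, 94.0, 32.6]
scene 0.59 [123.5, 290.0, 151.9, 128.4]
wrist 0.65 [1.4, 135.6, 204.4, 52.7]
```

View pics/s3c.png

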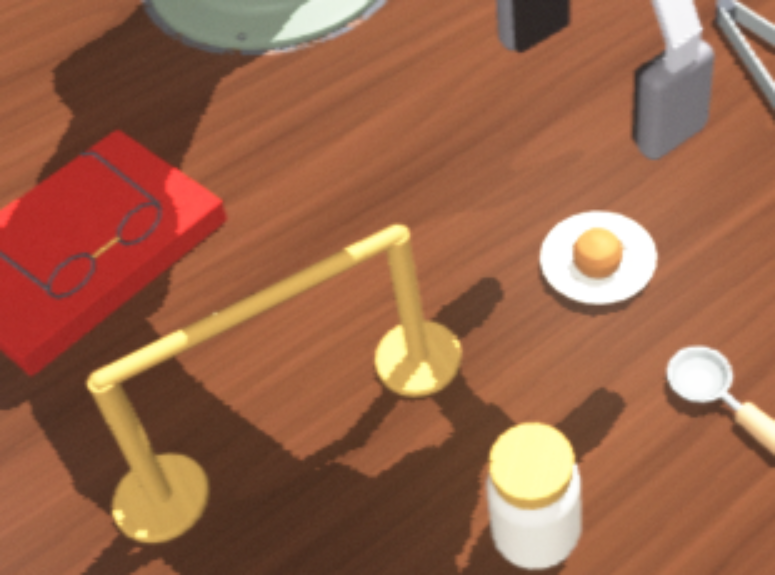

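View pics/t3.png

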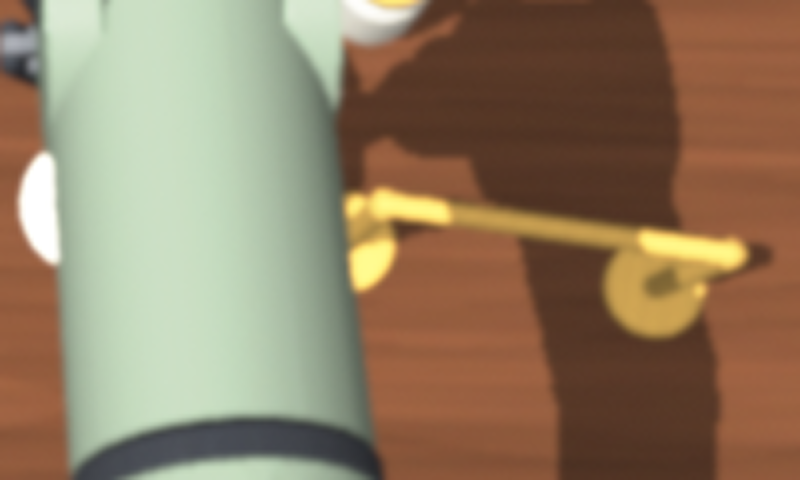

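The phones are held clear. Bar axis ends: top crop (380,202)/(738,253), scene crop (398,236)/(98,382). Triangulating.

Run:
```python
from h import *
np.set_printoptions(precision=4,suppress=True)
g=grab('top');s=grab('scene')
def tri(a,b):
    P=[np.array(q['f']*np.eye(3)) for q in(g,s)]
    M=[]
    for q,uv in((g,a),(s,b)):
        K=np.array([[q['f'],0,q['cx']],[0,q['f'],q['cy']],[0,0,1]]);M.append(K@np.c_[q['R'],q['t']])
    X=cv2.triangulatePoints(M[0],M[1],np.array(a,float),np.array(b,float)).ravel();return X[:3]/X[3]
T=lambda u,v:(u/4+320,v/4+180);S=lambda u,v:(u/2.5+90,v/2.5+200)
A=tri(T(380,202),S(398,238));B=tri(T(738,253),S(100,384));print(A,B,(A+B)/2,np.linalg.norm(A-B),np.arctan2((A-B)[0],(A-B)[1]))
for q,c in((g,[T(380,202),T(738,253)]),(s,[S(398,238),S(100,384)])):
    a,b=[at_z(q,*x,.167) for x in c];print(a,b,(a+b)/2)
```

```text
[ 0.5324 -0.1795  0.1609] [ 0.5046 -0.4028  0.165 ] [ 0.5185 -0.2911  0.1629] 0.22507801021656793 0.12381150160089524
[ 0.5306 -0.1795  0.167 ] [ 0.5028 -0.4057  0.167 ] [ 0.5167 -0.2926  0.167 ]
[ 0.5378 -0.1805  0.167 ] [ 0.5091 -0.3994  0.167 ] [ 0.5235 -0.2899  0.167 ]
```

```bash
python3 -m handwheel '[{"dx":0.6,"dy":-4,"dz":0,"wx":0,"wy":0,"wz":0,"claw":0},{"dx":0.6,"dy":-5,"dz":0,"wx":0,"wy":0,"wz":0,"claw":0},{"dx":0.7,"dy":-5.5,"dz":0,"wx":0,"wy":0,"wz":0,"claw":0},{"dx":0.7,"dy":-5.5,"dz":0,"wx":0,"wy":0,"wz":0,"claw":0},{"dx":0.7,"dy":-5,"dz":0,"wx":0,"wy":0,"wz":0,"claw":0},{"dx":0.7,"dy":-4.2,"dz":0,"wx":0,"wy":0,"wz":0.07,"claw":0},{"dx":0,"dy":0,"dz":0,"wx":0,"wy":0,"wz":0.07,"claw":0},{"dx":0,"dy":0,"dz":0,"wx":0,"wy":0,"wz":0,"claw":0}]' 70
python3 - <<'E'
from h import *
s=grab('scene');a=s['frame'][130:430,70:420];cv2.imwrite('pics/s4.png',cv2.resize(a,None,fx=2,fy=2))
E
```

```text
clock: 7.45
position: [0.5185, -0.291, 0.3709]
tool_rot: [3.141, -0.001, 3.018]
force: [0.1, -0.0, -2.4]
grip_width: 0.024
finger_force: 69.7
```

View pics/s4.png

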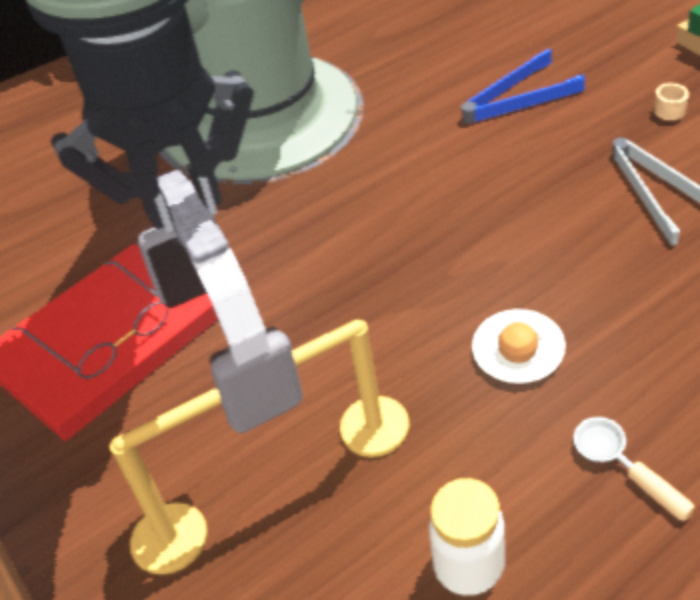

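The phones hang level astride the bar line. Lowering.

```bash
python3 -m handwheel '[{"dx":0,"dy":0,"dz":3,"wx":0,"wy":0,"wz":0,"claw":0},{"dx":0,"dy":0,"dz":4,"wx":0,"wy":0,"wz":0,"claw":0},{"dx":0,"dy":0,"dz":4,"wx":0,"wy":0,"wz":0,"claw":0},{"dx":0,"dy":0,"dz":4,"wx":0,"wy":0,"wz":0,"claw":0},{"dx":0,"dy":0,"dz":2,"wx":0,"wy":0,"wz":0,"claw":0},{"dx":0,"dy":0,"dz":1.5,"wx":0,"wy":0,"wz":0,"claw":0},{"dx":0,"dy":0,"dz":0.5,"wx":0,"wy":0,"wz":0,"claw":0},{"dx":0,"dy":0,"dz":0.2,"wx":0,"wy":0,"wz":0,"claw":0}]'; python3 -m handwheel '[{"dx":0,"dy":0,"dz":0,"wx":0,"wy":0,"wz":0,"claw":0},{"dx":0,"dy":0,"dz":0,"wx":0,"wy":0,"wz":0,"claw":0}]'
```

```text
clock: 8.5
position: [0.5189, -0.291, 0.1797]
tool_rot: [-3.141, 0.001, 3.018]
force: [-0.0, -1.2, -2.4]
grip_width: 0.0237
finger_force: 69.7
clock: 8.75
position: [0.5188, -0.291, 0.1798]
tool_rot: [-3.141, 0.001, 3.018]
force: [0.8, -0.6, -2.6]
grip_width: 0.0241
finger_force: 69.7
```

```bash
python3 -m handwheel '[{"dx":0,"dy":0,"dz":0.15,"wx":0,"wy":0,"wz":0,"claw":0},{"dx":0,"dy":0,"dz":0.1,"wx":0,"wy":0,"wz":0,"claw":0},{"dx":0,"dy":0,"dz":0.1,"wx":0,"wy":0,"wz":0,"claw":0},{"dx":0,"dy":0,"dz":0,"wx":0,"wy":0,"wz":0,"claw":0}]'
```

```text
clock: 9.25
position: [0.5186, -0.291, 0.1759]
tool_rot: [-3.142, 0.0, 3.018]
force: [-0.1, -0.0, -0.8]
grip_width: 0.0244
finger_force: 69.9
```

```bash
python3 -m handwheel '[{"dx":0,"dy":0,"dz":0.05,"wx":0,"wy":0,"wz":0,"claw":0},{"dx":0,"dy":0,"dz":0,"wx":0,"wy":0,"wz":0,"claw":36},{"dx":0,"dy":0,"dz":0,"wx":0,"wy":0,"wz":0,"claw":50},{"dx":0,"dy":0,"dz":0,"wx":0,"wy":0,"wz":0,"claw":70},{"dx":0,"dy":0,"dz":-1,"wx":0,"wy":0,"wz":0,"claw":70},{"dx":0,"dy":0,"dz":-3,"wx":0,"wy":0,"wz":0,"claw":70},{"dx":0,"dy":0,"dz":-5,"wx":0,"wy":0,"wz":0,"claw":70},{"dx":0,"dy":0,"dz":-5,"wx":0,"wy":0,"wz":0,"claw":70}]'
python3 - <<'E'
from h import *
np.set_printoptions(precision=3,suppress=True)
s=grab('scene');a=s['frame'][130:430,70:420];cv2.imwrite('pics/s5.png',cv2.resize(a,None,fx=2,fy=2))
w=grab('wrist');cv2.imwrite('pics/w5.png',w['frame'])
E
```

```text
clock: 10.25
position: [0.5183, -0.291, 0.3176]
tool_rot: [-3.141, 0.0, 3.018]
force: [0.6, -0.0, 0.0]
grip_width: 0.0598
finger_force: 0.0
```

View pics/s5.png

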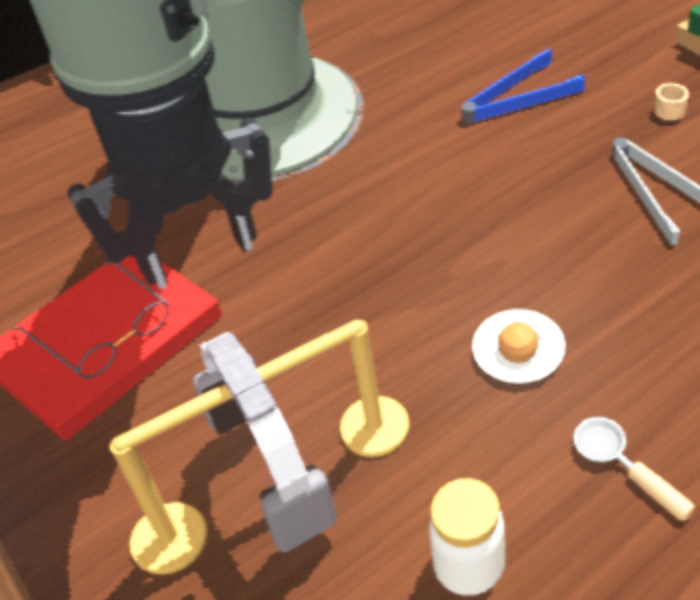

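The phones hang level over the bar, let go and clear of the fingers. Next, over the saucer to measure the roll from near.

```bash
python3 -m handwheel '[{"dx":0.6,"dy":5,"dz":0,"wx":0,"wy":0,"wz":0,"claw":100},{"dx":0.6,"dy":5,"dz":0,"wx":0,"wy":0,"wz":0,"claw":100},{"dx":0.6,"dy":5,"dz":0,"wx":0,"wy":0,"wz":0,"claw":100},{"dx":0.6,"dy":5,"dz":0,"wx":0,"wy":0,"wz":0,"claw":100},{"dx":0.6,"dy":5,"dz":0,"wx":0,"wy":0,"wz":0,"claw":100},{"dx":0.6,"dy":4,"dz":0,"wx":0,"wy":0,"wz":0.03,"claw":100},{"dx":0,"dy":0,"dz":0,"wx":0,"wy":0,"wz":0.03,"claw":100},{"dx":0,"dy":0,"dz":0,"wx":0,"wy":0,"wz":0,"claw":100}]'
cat > look.py <<'E'
from h import *
import sys
np.set_printoptions(precision=4,suppress=True)
g=grab('wrist');cv2.imwrite('pics/'+sys.argv[1],g['frame'])
for n,z in (('roll',.018),('saucer',.010),('tongs',.022)):
    for m in optics.masks_of(n,'wrist')[:2]:
        ys,xs=np.nonzero(m['region']);cs=[at_z(g,a,b,z)[:2] for a,b in zip(xs,ys)]
        c=np.array(cs);
        (q,r)=cv2.minEnclosingCircle(c.astype(np.float32)*1000);print(n,round(m['p'],2),m['rect'],'mean',c.mean(0),'circ',np.array(q)/1000,r,'minmax',c.min(0),c.max(0))
E
python3 look.py w6.png
```

```text
clock: 11.35
position: [0.5187, 0.0007, 0.3156]
tool_rot: [-3.141, 0.0, 2.957]
force: [-0.5, 0.1, -0.9]
grip_width: 0.0854
finger_force: 0.0
roll 0.59 [293.3, 196.3, 40.8, 39.9] mean [ 0.5557 -0.0051] circ [ 0.5566 -0.0051] 24.809953689575195 minmax [ 0.5321 -0.0281] [0.5791 0.0186]
saucer 0.55 [276.6, 176.0, 76.8, 78.0] mean [ 0.552  -0.0019] circ [ 0.5544 -0.0028] 50.33616638183594 minmax [ 0.5048 -0.0523] [0.6037 0.0461]
tongs 0.85 [494.9, 57.0, 55.1, 130.4] mean [0.4766 0.2947] circ [0.4805 0.2979] 94.15670776367188 minmax [0.3881 0.2345] [0.5703 0.3302]
```

```bash
python3 -m handwheel '[{"dx":1.7,"dy":4.7,"dz":1,"wx":0,"wy":0,"wz":0,"claw":100},{"dx":1.7,"dy":4.7,"dz":1,"wx":0,"wy":0,"wz":0,"claw":100},{"dx":1.7,"dy":4.7,"dz":1,"wx":0,"wy":0,"wz":0,"claw":100},{"dx":1.7,"dy":4.7,"dz":2,"wx":0,"wy":0,"wz":0,"claw":100},{"dx":1.7,"dy":4.7,"dz":2,"wx":0,"wy":0,"wz":0,"claw":100},{"dx":1.7,"dy":4.7,"dz":2,"wx":0,"wy":0,"wz":0,"claw":100},{"dx":0,"dy":0,"dz":0,"wx":0,"wy":0,"wz":0,"claw":100},{"dx":0,"dy":0,"dz":0,"wx":0,"wy":0,"wz":0,"claw":100}]'; python3 look.py w7.png
python3 - <<'E'
import cv2
cv2.imwrite('pics/w7c.png',cv2.resize(cv2.imread('pics/w7.png')[60:360,120:520],None,fx=2,fy=2))
E
```

```text
clock: 12.55
position: [0.4704, 0.2963, 0.2253]
tool_rot: [-3.141, 0.0, 2.957]
force: [-0.3, -1.5, 0.7]
grip_width: 0.0855
finger_force: 0.0
saucer 0.89 [62.0, 278.4, 59.8, 69.0] mean [0.5511 0.0015] circ [ 0.5545 -0.0065] 51.024932861328125 minmax [ 0.5042 -0.056 ] [0.6044 0.044 ]
tongs 0.94 [277.8, 114.7, 78.1, 180.6] mean [0.4649 0.3077] circ [0.4802 0.3009] 94.82988739013672 minmax [0.3868 0.2448] [0.5718 0.3293]
```

View pics/w7c.png

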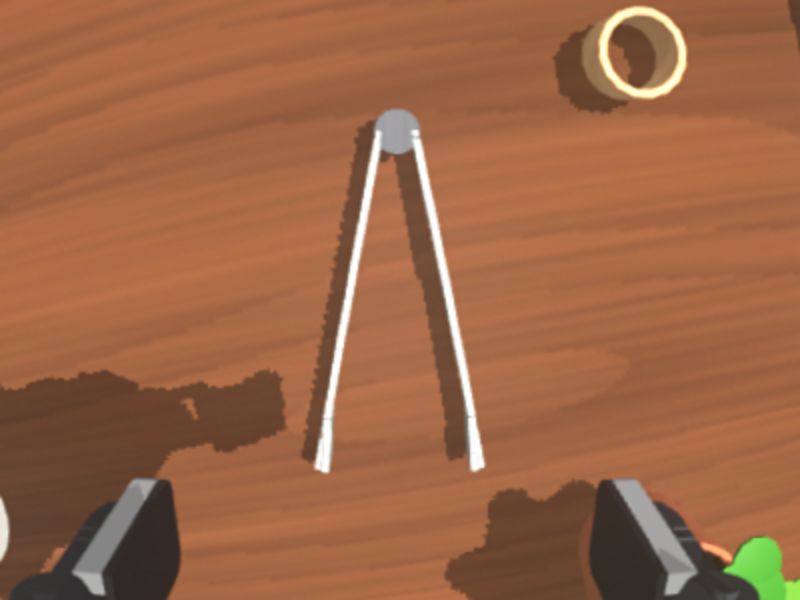

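The tongs lie straight under the hand: pivot at crop (397,131), tip ends at (323,470) and (477,468).

Run:
```python
from h import *
np.set_printoptions(precision=4,suppress=True)
g=grab('wrist');P=lambda u,v,z:at_z(g,u/2+120,v/2+60,z)
p=P(397,131,.022);a=P(323,468,.024);b=P(477,466,.024);m=(a+b)/2;d=(m-p)[:2];L=np.linalg.norm(d);d/=L
o=p[:2]+.075*d+(L-.171)/2*d
s=monitor.observe();y=s['tool_rot'][2];D=o-s['position'][:2]
print(p,a,b,L,np.linalg.norm(a-b),'yaw',np.arctan2(d[1],d[0]),'orig',o,'tool yaw',y,'dx,dy',D@[np.cos(y),np.sin(y)],D@[np.sin(y),-np.cos(y)])
```

```text
[0.3978 0.3157 0.022 ] [0.5566 0.2477 0.024 ] [0.5704 0.3261 0.024 ] 0.16819521421621042 0.07968109344205723 yaw -0.17217988846805274 orig [0.4703 0.3031] tool yaw 2.956376821297021 dx,dy 0.0013580022802447747 0.00658264456874782
```

```bash
python3 -m handwheel '[{"dx":0.1,"dy":0.65,"dz":4,"wx":0,"wy":0,"wz":-0.013,"claw":85},{"dx":0,"dy":0,"dz":5,"wx":0,"wy":0,"wz":0,"claw":82},{"dx":0,"dy":0,"dz":5,"wx":0,"wy":0,"wz":0,"claw":82},{"dx":0,"dy":0,"dz":4,"wx":0,"wy":0,"wz":0,"claw":82},{"dx":0,"dy":0,"dz":3,"wx":0,"wy":0,"wz":0,"claw":82},{"dx":0,"dy":0,"dz":1,"wx":0,"wy":0,"wz":0,"claw":76},{"dx":0,"dy":0,"dz":0.2,"wx":0,"wy":0,"wz":0,"claw":70},{"dx":0,"dy":0,"dz":0,"wx":0,"wy":0,"wz":0,"claw":70}]' 20; python3 -m handwheel '[{"dx":0,"dy":0,"dz":0,"wx":0,"wy":0,"wz":0,"claw":66},{"dx":0,"dy":0,"dz":0,"wx":0,"wy":0,"wz":0,"claw":62},{"dx":0,"dy":0,"dz":0,"wx":0,"wy":0,"wz":0,"claw":58},{"dx":0,"dy":0,"dz":0,"wx":0,"wy":0,"wz":0,"claw":57},{"dx":0,"dy":0,"dz":0,"wx":0,"wy":0,"wz":0,"claw":57}]'
```

```text
clock: 13.8
position: [0.4707, 0.304, 0.0044]
tool_rot: [3.141, 0.001, 2.971]
force: [0.1, 0.1, -0.5]
grip_width: 0.0597
finger_force: 0.0
clock: 14.42
position: [0.4706, 0.304, 0.004]
tool_rot: [3.141, 0.001, 2.971]
force: [-1.2, -0.6, 8.1]
grip_width: 0.0487
finger_force: 6.0
```

```bash
python3 -m handwheel '[{"dx":0,"dy":0,"dz":-0.5,"wx":0,"wy":0,"wz":0,"claw":57},{"dx":0,"dy":0,"dz":-1,"wx":0,"wy":0,"wz":0,"claw":57},{"dx":0,"dy":0,"dz":-2,"wx":0,"wy":0,"wz":0,"claw":57},{"dx":0,"dy":0,"dz":-2.5,"wx":0,"wy":0,"wz":0,"claw":57},{"dx":0,"dy":0,"dz":-3,"wx":0,"wy":0,"wz":0,"claw":57},{"dx":0,"dy":0,"dz":-3,"wx":0,"wy":0,"wz":0,"claw":57},{"dx":0,"dy":0,"dz":-2,"wx":0,"wy":0,"wz":0,"claw":57},{"dx":0,"dy":0,"dz":0,"wx":0,"wy":0,"wz":0,"claw":57}]'
cat > tg.py <<'E'
from h import *
import sys
np.set_printoptions(precision=4,suppress=True)
# tongs in wrist image: tip-end and pivot extents along its length at given top height
z=float(sys.argv[1])
g=grab('wrist');s=monitor.observe();y=s['tool_rot'][2];T=s['position']
ex=-np.array([np.cos(y),np.sin(y)]);ey=np.array([np.sin(y),-np.cos(y)])*1
for m in optics.masks_of('tongs','wrist')[:1]:
    ys,xs=np.nonzero(m['region']);c=np.array([at_z(g,a,b,z)[:2] for a,b in zip(xs,ys)])-T[:2]
    f=c@ex;l=c@ey
    print(round(m['p'],2),m['rect'],'fwd',f.min(),f.max())
    for lo in np.arange(-.09,.11,.02):
        k=(f>=lo)&(f<lo+.02)
        if k.sum():print(round(lo+.01,2),l[k].min(),l[k].max(),(l[k].min()+l[k].max())/2)
    r=g['frame'].copy();r[m['region']]=(0,0,255)
E
python3 tg.py .162
```

```text
clock: 15.42
position: [0.4707, 0.3041, 0.145]
tool_rot: [3.14, 0.002, 2.971]
force: [-0.7, 0.4, -1.2]
grip_width: 0.0487
finger_force: 3.4
0.67 [247.8, 98.3, 128.0, 306.7] fwd -0.08440240101565846 0.04423703016493613
-0.08 -0.010389381964297907 0.01020071045561878 -9.433575433956311e-05
-0.06 -0.013537883384857738 0.013623627636962603 4.28721260524326e-05
-0.04 -0.01706551749090999 0.0171400580216728 3.727026538140506e-05
-0.02 -0.02072605180394789 0.020756762073270593 1.5355134661351397e-05
0.0 -0.024472261948948963 0.02409510620011968 -0.00018857787441464192
0.02 -0.02791667609119831 0.027886356221046713 -1.5159935075798742e-05
0.04 -0.029526982200246733 0.02953839767683992 5.707738296592893e-06
```

```bash
python3 -m handwheel '[{"dx":-0.5,"dy":-2.5,"dz":0,"wx":0,"wy":0,"wz":0,"claw":57},{"dx":-0.8,"dy":-4,"dz":0,"wx":0,"wy":0,"wz":0,"claw":57},{"dx":-0.9,"dy":-4.5,"dz":0,"wx":0,"wy":0,"wz":0,"claw":57},{"dx":-0.9,"dy":-4.5,"dz":0,"wx":0,"wy":0,"wz":0,"claw":57},{"dx":-0.9,"dy":-4.5,"dz":0,"wx":0,"wy":0,"wz":0,"claw":57},{"dx":-0.8,"dy":-4.5,"dz":0,"wx":0,"wy":0,"wz":0,"claw":57},{"dx":-0.6,"dy":-3,"dz":0,"wx":0,"wy":0,"wz":0,"claw":57},{"dx":-0.2,"dy":-1.4,"dz":0,"wx":0,"wy":0,"wz":0,"claw":57}]'; python3 -m handwheel '[{"dx":0,"dy":0,"dz":0,"wx":0,"wy":0,"wz":0,"claw":57},{"dx":0,"dy":0,"dz":0,"wx":0,"wy":0,"wz":0,"claw":57}]'; python3 tg.py .162; python3 look.py w8.png
python3 - <<'E'
from h import *
g=grab('wrist')
print([proj(g,x) for x in ((.556,-.0045,.02),(.579,-.0045,.02),(.556,-.0275,.02),(.556,.0185,.02))])
p=monitor.observe()['position'];y=monitor.observe()['tool_rot'][2];e=-np.array([np.cos(y),np.sin(y),0])
print('tip centre',p+.08*e, proj(g,p+.08*e+np.array([0,0,.018])))
c=g['frame'].copy();cv2.imwrite('pics/w9.png',c)
E
```

```text
clock: 16.52
position: [0.4754, 0.007, 0.1428]
tool_rot: [-3.141, -0.001, 2.968]
force: [0.3, 0.5, -1.1]
grip_width: 0.0486
finger_force: 3.4
clock: 16.77
position: [0.4761, 0.0105, 0.1431]
tool_rot: [3.141, -0.0, 2.972]
force: [0.3, 0.3, -0.9]
grip_width: 0.0488
finger_force: 3.4
0.94 [246.2, 96.8, 128.7, 307.2] fwd -0.08501120405161373 0.041942153905316464
-0.08 -0.010714724291838774 0.010238485706568882 -0.00023811929263494597
-0.06 -0.013833036906530424 0.01299214466662358 -0.00042044611995342186
-0.04 -0.017690015131873026 0.016816638811680138 -0.0004366881600964441
-0.02 -0.020980165215884326 0.020073640605908275 -0.00045326230498802557
0.0 -0.024746076422627585 0.023807362574573814 -0.00046935692402688516
0.02 -0.028586031649313483 0.027615424766731143 -0.0004853034412911697
0.04 -0.02972126619344072 0.028520771338467813 -0.0006002474274864542
roll 0.89 [281.5, 294.4, 56.7, 53.5] mean [ 0.5566 -0.005 ] circ [ 0.5574 -0.0053] 26.414936065673828 minmax [ 0.5312 -0.0289] [0.5837 0.0181]
saucer 0.9 [256.9, 261.5, 112.8, 100.0] mean [ 0.5502 -0.0014] circ [ 0.5553 -0.0025] 50.56266784667969 minmax [ 0.505  -0.0492] [0.605  0.0463]
saucer 0.72 [0.0, 277.5, 157.0, 164.3] mean [ 0.5798 -0.2624] circ [ 0.6157 -0.3359] 217.38307189941406 minmax [ 0.4937 -0.5297] [ 0.7244 -0.1408]
tongs 0.37 [1.1, 276.7, 157.0, 163.4] mean [ 0.5704 -0.2483] circ [ 0.6047 -0.3195] 206.38841247558594 minmax [ 0.4895 -0.5035] [ 0.7085 -0.1338]
[(np.float64(311.6107890895157), np.float64(322.2771463281294)), (np.float64(316.1960127014806), np.float64(344.8782909773876)), (np.float64(284.3679836356357), np.float64(326.1303441183507)), (np.float64(339.15964188161996), np.float64(318.0654813903167))]
tip centre [ 0.55504162 -0.00379501  0.14329306] (np.float64(312.4316346899982), np.float64(456.1756412019464))
```

```bash
python3 -m handwheel '[{"dx":-0.15,"dy":-0.05,"dz":2,"wx":0,"wy":0,"wz":0,"claw":57},{"dx":0,"dy":0,"dz":3,"wx":0,"wy":0,"wz":0,"claw":57},{"dx":0,"dy":0,"dz":3,"wx":0,"wy":0,"wz":0,"claw":57},{"dx":0,"dy":0,"dz":2,"wx":0,"wy":0,"wz":0,"claw":57},{"dx":0,"dy":0,"dz":1.3,"wx":0,"wy":0,"wz":0,"claw":57},{"dx":0,"dy":0,"dz":0.8,"wx":0,"wy":0,"wz":0,"claw":57},{"dx":0,"dy":0,"dz":0.1,"wx":0,"wy":0,"wz":0,"claw":57},{"dx":0,"dy":0,"dz":0,"wx":0,"wy":0,"wz":0,"claw":57}]'; python3 look.py w10.png
```

```text
clock: 18.12
position: [0.4779, 0.0087, 0.0217]
tool_rot: [3.141, 0.001, 2.971]
force: [0.7, -0.0, -2.2]
grip_width: 0.0486
finger_force: 3.4
roll 0.83 [280.1, 386.6, 67.2, 21.7] mean [ 0.5357 -0.0013] circ [ 0.5394 -0.0018] 16.849159240722656 minmax [ 0.5274 -0.0184] [0.5432 0.0149]
roll 0.59 [248.5, 96.3, 126.0, 307.5] mean [0.4425 0.0145] circ [0.4693 0.009 ] 78.16498565673828 minmax [ 0.3923 -0.0357] [0.5444 0.0332]
saucer 0.97 [244.5, 348.1, 133.9, 55.9] mean [0.5255 0.0006] circ [ 0.5357 -0.0017] 37.505836486816406 minmax [ 0.5061 -0.0386] [0.5517 0.0356]
tongs 0.85 [248.2, 97.1, 129.2, 307.8] mean [0.4429 0.0146] circ [0.4681 0.0098] 76.2403564453125 minmax [ 0.3929 -0.0344] [0.5414 0.0333]
```

```bash
python3 -m handwheel '[{"dx":0,"dy":0,"dz":0.2,"wx":0,"wy":0,"wz":0,"claw":57},{"dx":0,"dy":0,"dz":0,"wx":0,"wy":0,"wz":0,"claw":54},{"dx":0,"dy":0,"dz":0,"wx":0,"wy":0,"wz":0,"claw":51},{"dx":0,"dy":0,"dz":0,"wx":0,"wy":0,"wz":0,"claw":48},{"dx":0,"dy":0,"dz":0,"wx":0,"wy":0,"wz":0,"claw":45},{"dx":0,"dy":0,"dz":0,"wx":0,"wy":0,"wz":0,"claw":42},{"dx":0,"dy":0,"dz":0,"wx":0,"wy":0,"wz":0,"claw":38},{"dx":0,"dy":0,"dz":0,"wx":0,"wy":0,"wz":0,"claw":34}]' 30;  python3 -m handwheel '[{"dx":0,"dy":0,"dz":0,"wx":0,"wy":0,"wz":0,"claw":30},{"dx":0,"dy":0,"dz":0,"wx":0,"wy":0,"wz":0,"claw":25},{"dx":0,"dy":0,"dz":0,"wx":0,"wy":0,"wz":0,"claw":20}]'; python3 tg.py .038
```

```text
clock: 19.32
position: [0.4776, 0.0087, 0.0193]
tool_rot: [-3.142, 0.0, 2.971]
force: [0.5, 0.2, -0.3]
grip_width: 0.0372
finger_force: 29.9
clock: 19.7
position: [0.4776, 0.0087, 0.0193]
tool_rot: [-3.142, 0.0, 2.971]
force: [-0.2, -0.1, -0.4]
grip_width: 0.0375
finger_force: 29.9
0.61 [261.3, 92.9, 100.2, 313.1] fwd -0.08602231003148744 0.04111496783858258
-0.08 -0.009937808743930347 0.009702064525464885 -0.00011787210923273114
-0.06 -0.012021065373861984 0.012053837746337923 1.638618623796967e-05
-0.04 -0.014350535235762447 0.014034170677002184 -0.00015818227938013164
-0.02 -0.01737624182620938 0.016598006467892164 -0.0003891176791586074
0.0 -0.018921803792789477 0.018205357598508574 -0.00035822309714045146
0.02 -0.021905558510712138 0.0211705684776889 -0.00036749501651161913
0.04 -0.02315344127157969 0.022408330828272902 -0.00037255522165339366
```

Stopped on the roll at 37 mm with the expected squeeze. Lifting.

```bash
python3 -m handwheel '[{"dx":0,"dy":0,"dz":-0.5,"wx":0,"wy":0,"wz":0,"claw":20},{"dx":0,"dy":0,"dz":-1,"wx":0,"wy":0,"wz":0,"claw":20},{"dx":0,"dy":0,"dz":-2,"wx":0,"wy":0,"wz":0,"claw":20},{"dx":0,"dy":0,"dz":-3,"wx":0,"wy":0,"wz":0,"claw":20},{"dx":0,"dy":0,"dz":-3,"wx":0,"wy":0,"wz":0,"claw":20},{"dx":0,"dy":0,"dz":-3,"wx":0,"wy":0,"wz":0,"claw":20},{"dx":0,"dy":0,"dz":-2,"wx":0,"wy":0,"wz":0,"claw":20},{"dx":0,"dy":0,"dz":0,"wx":0,"wy":0,"wz":0,"claw":20}]'; python3 -m handwheel '[{"dx":0,"dy":0,"dz":0,"wx":0,"wy":0,"wz":0,"claw":20},{"dx":0,"dy":0,"dz":0,"wx":0,"wy":0,"wz":0,"claw":20},{"dx":0,"dy":0,"dz":0,"wx":0,"wy":0,"wz":0,"claw":20},{"dx":0,"dy":0,"dz":0,"wx":0,"wy":0,"wz":0,"claw":20}]'
python3 - <<'E'
from h import *
g=grab('scene')
for n in ('roll','saucer','tongs','phones'):
    for m in optics.masks_of(n,'scene')[:2]:print(n,m['p'],m['rect'])
print(proj(g,(.5565,-.005,.165)),proj(g,(.5565,-.005,.018)))
for m in optics.masks_of('roll','scene')[:1]:
    u,v=m['rect'][0]+m['rect'][2]/2,m['rect'][1]+m['rect'][3]/2
    print(at_z(g,u,v,.16),at_z(g,u,v,.15))
E
```

```text
clock: 20.8
position: [0.4782, 0.0087, 0.1659]
tool_rot: [3.141, 0.003, 2.971]
force: [-0.0, 0.3, -1.7]
grip_width: 0.0373
finger_force: 30.3
clock: 21.3
position: [0.4775, 0.0086, 0.164]
tool_rot: [-3.141, -0.001, 2.971]
force: [-0.3, -0.5, -1.2]
grip_width: 0.0371
finger_force: 30.3
roll 0.56 [317.6, 244.4, 27.9, 23.7]
saucer 0.58 [310.4, 285.5, 41.9, 34.4]
saucer 0.4 [443.9, 261.4, 49.1, 49.7]
tongs 0.92 [288.7, 205.4, 57.8, 65.2]
tongs 0.78 [323.2, 153.7, 40.8, 30.1]
phones 0.98 [164.1, 293.9, 73.1, 113.0]
(np.float64(328.32333303019897), np.float64(255.20217867424682)) (np.float64(328.4777762587616), np.float64(301.752740909729))
[0.55929353 0.00101148 0.16      ] [0.55226826 0.00727543 0.15      ]
```

The roll shows at scene pixel (331,256), against a predicted (328,255) when lifted. The saucer hasn't moved and the phones are on the rail.

```bash
python3 -c "
from workcell import job_done
print(job_done())"
```

```text
the job is handed in; nothing more can be done
None
```

The job is handed in after about 21 s of robot time: the headphones hang on the rail, and the tongs hold the bread roll about 14 cm above the table. The judge returned no verdict.

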